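Clamp the re-glued trivet in the screw press

ROBOT

A 6-joint arm with a two-finger parallel gripper is mounted at the origin on the work surface. World frame = base frame: x ahead of the robot, y to its left, z up, the work surface at z = 0. Lengths are in mm, angles in degrees, forces in N, time in s.
With the tool pointing down it reaches from about 350 to 850 mm from the base axis. Payload 8.1 kg.
Tool frame: the origin (TCP) lies midway between the tips of the shut fingers; the grasp point (between the pads) lies 19 mm behind it (r.pinch_z is the distance from the TCP to the grasp point, in mm); z points along the fingers, y is the line along which they close (so a half turn about z gives the same grasp; the last joint's range is limited). The gripper opens to 85 mm and grips with 20 to 120 N. Pads are 22 mm wide; open, the fingers measure 114 mm over their backs; the gripper's body (76 mm by 85 mm) begins 54 mm behind the grasp point. The pads swing forward as they close: fully open they stand 13 mm farther back than shut.
Start: joints at [-70.783, 7.471, 85.268, -0, 87.261, -4.893], TCP at [245.114, -547.653, 201.692] pointing down, gripper open.
Joint ranges: [-169.43, 169.43], [-51.17, 129.36], [1.28, 143.12], [-76.62, 256.62], [0, 156.53], [-152.29, 152.29]. Speed limits (degrees/s): [136.94, 136.94, 159.86, 180, 180, 180].

INTERFACE

Orientations are given as [roll, pitch, yaw] about the fixed x, y, z axes, in that order (R = Rz(yaw) Ry(pitch) Rx(roll)).
In Python, from bench import sensors, optics, job, r gives the robot as it stands.
- The arm moves only by the tool play_rows, never from a script. Its argument "motion" is a list that holds one entry, the list of rows, each a list of 6 numbers: the shift along the tool's x, y, z in cm, then the turn, a rotation vector about the tool's x, y, z in degrees. In form: [[[x, y, z, ax, ay, az], ...]]. A call has 1 to 5 rows; each row is the pose to reach, as a shift and turn from the pose commanded when the call began, along the tool's axes at that moment; what a row does not reach only later rows make up. A row lasts 1/10 s, in which the tool goes at most 50 mm and 8.59 degrees, less where a joint would pass 70% of its speed; a pose out of reach is approached as far as the arm can. A call with a gripper value outside its range is refused whole. "jaw" is the opening, from 0 (shut) to 1 (fully open), set as the call begins (left out, the last holds). The fingers move at their own pace and stop on an object; "squeeze" is the grip in N (left out, the last holds). Time passes only in rows, so rows that repeat a pose let the fingers close. It gives the time, the measured TCP pose, the force, the opening and the grip force at its end, in the units of the state.
- sensors.sense(): the state, without advancing time (a new reading comes with each control period).
- optics.snapshot(name): name is "scene" or "top"; returns a dict with "pixels" (480x640x3 uint8, red, green, blue), "mtx" (3x3 intrinsics, pixels), "R" (3x3) and "t" (3): a world point X has camera coordinates R X + t. Camera axes: x right, y down, z forward; pixel columns grow to the right and rows downward; lengths in mm; the calibration is good to about 2 mm. A picture is of the moment at which its call begins. There is no depth.
- job.hand_in(): hands the job in; it is judged then, once.
The state is a dict: "time": time; "joint_pos": joint angles; "qd": joint speeds; "joint_efforts": joint torques, N m; "tool_pos": TCP position; "tcp_rot": TCP orientation; "ft_force": force on the tool from outside, world axes, zero at the start; "wrist_torque": the same for the moment, N m; "finger_gap": finger opening in mm; "grip_force": force on a finger pad.
Only numpy, scipy, OpenCV 4.12 (cv2) and the standard library are available. Lean on these libraries where they do the work, as an engineer would, in place of code of your own. Each camera call takes 0.05 s, during which the arm holds its last target. There are 200 camera calls.

TASK

The round wooden trivet has just been re-glued: slide it by its lug along the press board until it sits fully home against both orange stop blocks, without ramming them. Then wind the press's T-handle clockwise, half turn by half turn on alternate ends, until you feel the plate meet the trivet, and give it about a sixth of a turn more so it is clamped firmly but not crushed. Let go with the trivet still home, and leave the measuring cup, the spatula and the glue bottle where they are.

Things in the scene. Friction and masses are not known exactly. Their poses are not given: they have to be found in the camera images.
- press: Bench screw press, fixed. Origin: on the counter under the vertical screw axis; x to its back (away from the robot), z up. Wooden board 12 mm thick, x -200 to +90 mm, y -105 to +105 mm. Two grey posts (24 x 20 mm) at x = 0, y = -85 and +85 mm carry a grey crossbar, 36 mm deep in x, 196 mm long in y, z = 102 to 122 mm.
- vstop: Two orange stop blocks on the back of the board, fixed, a V open to the front; each 40 mm long, 12 mm thick, top at z = 28 mm. Origin and axes as press. The trivet touching both is centred on the screw axis. Pressing the trivet against them with more than 30 N is ramming.
- seat (a point): Point on the board's top (z = 12 mm) on the screw axis: here lies the centre of the trivet's underside when it is home against both blocks.
- collar (a point): Top of the brass collar (radius 18 mm) on the crossbar, on the screw axis, 130 mm above the counter. Does not move.
- trivet: Loose light-wood trivet, about 0.25 kg: disc 110 mm across, 18 mm thick, with a lug 26 mm wide, 18 mm thick, along its own -x out to x = -125 mm. Origin: centre of the disc's underside; z up. Starts flat on the front of the board, 30 to 65 mm short of home, up to 12 mm aside, lug to the robot within 12 degrees. The lug may lie at any small angle when home.
- screw: Screw with handle above and plate below (72 mm across, rubber face down, does not rotate). Origin: on the axis, at the bar's height. Moves only up and down: 24 mm down per full clockwise turn. The plate's face hangs 144 to 153 mm below it, different each time and not known, so first touch must be felt. At the start the plate is 8 to 23 mm higher than the trivet's top.
- handle: T-handle: straight level steel bar, 12 mm thick, 110 mm long along its own x, middle (origin) on the screw axis, 191 to 197 mm above the counter at the start; hub 28 mm across, 26 mm high. z up. Turns clockwise seen from above to tighten, many turns; stays where left; stop when fully unscrewed. Turning it free takes about 0.45 N m at any angle.
- bar_red (a point): Centre of the bar's end face at its +x end, which has a red cap; 55 mm from the axis. Once the plate is on the trivet, each radian turned further adds about 0.2 N m to the moment and 50 to 60 N to the plate force (0.0038 N m per N). Held still after turning on, the hand feels the plate part plus up to 0.3 N m of friction; after turning a little back, the plate part less friction: their mean is the plate part.
- bar_black (a point): Centre of the bar's end face at its -x end, which has a black cap; 55 mm from the axis. Properly clamped is a plate force of 20 to 100 N, that is about 0.4 to 1.8 rad past first touch; about 1 rad past first touch is right. More than 115 N crushes the trivet.
- cup: Steel measuring cup, 68 mm across, 55 mm high, flat handle reaching 108 mm along its own x at 50 mm height; origin at the centre of its underside. Bystander beside the press.
- spatula: Yellow silicone spatula lying flat, 240 mm long along its own x, origin under its middle. Bystander beside the press.
- glue: White glue bottle with orange cap, 34 mm across, 85 mm high, standing on the back right corner of the press board; origin at the centre of its underside. Bystander.
Things that resemble listed ones, but are neither listed nor needed, are in the scene too. What is meant by the trivet is not black, purple or red, and is the larger of those in its own colour.

How it is judged (in metres and radians):
On the way, in this order (a step that is already met when the one before it is completed fails the run):
1. the trivet sits home against the stop blocks (horizontal distance between trivet and seat below 0.004 m), for 0.2 s.
2. the plate clamps the trivet firmly (horizontal distance between trivet and seat below 0.004 m and contact force between screw and trivet above 20 N), for 0.2 s.
At the end, for the whole second after the job is handed in: The trivet's centre is within 4 mm of the screw axis (home in the V of the stop blocks) and at rest, the plate presses it with 20 to 100 N, and the handle has been let go and is still (all of step 2 and contact force between screw and trivet below 100 N and linear speed of trivet below 0.01 m/s and angular speed of handle below 0.05 rad/s); the robot touches nothing.
It fails at once if the plate crushes the trivet (more than 115 N) (contact force between screw and trivet above 115 N).
It fails at once if the trivet is rammed or forced against the stop blocks (more than 30 N) (contact force between vstop and trivet above 30 N).
It fails at once if the measuring cup, spatula or glue bottle is pushed more than 30 mm or knocked over (distance of any of cup, spatula, glue from where it was at the start of the episode above 0.03 m or angle between any of cup, glue's own z axis and vertical above 0.5 rad).
It also fails if it takes over 72 s, if anything falls off the work surface, if the arm or the gripper's body presses on something with over 40 N, if the wrist force passes 120 N, or if a joint passes its speed limit or range.

## Working session

There is one attempt and no reset: what is moved stays moved. The work goes in short steps, Python scripts to look and compute and a tool call to move; the robot and the scene stay as the last step left them, time stands still between calls to the robot, and variables do not carry over. Pictures are saved under pics/ and viewed, at most 10 in all, crops included, and the job is handed in when it is done.

Besides the shell and the picture viewer there is one more tool, called after "Request:" by a JSON object that holds its "fn" and its "kwargs", one argument or row to a line. play_rows: Moves the arm, as the interface text tells. Its arguments: {"type":"object","properties":{"motion":{"type":"array","items":{"type":"array","items":{"type":"array","items":{"type":"number"}}}},"jaw":{"type":"number"},"squeeze":{"type":"number"}},"required":["motion"]}

```bash
ls; mkdir -p pics; python3 - <<'E'
from bench import sensors, optics, job, r
import cv2
for n in("scene","top"):
    s=optics.snapshot(n); cv2.imwrite(f"pics/{n}0.png",s["pixels"][:,:,::-1]); print(n,s["mtx"].tolist(),s["R"].round(4).tolist(),s["t"].round(1).tolist())
print(sensors.sense(), r.pinch_z)
E
```

```text
pics
scene [[622.0681388265904, 0.0, 314.80022663533686], [0.0, 622.0681388265904, 252.757000061117], [0.0, 0.0, 1.0]] [[0.2957, 0.9553, -0.001], [0.8103, -0.2513, -0.5294], [-0.506, 0.1557, -0.8484]] [-182.4, -351.2, 1564.8]
top [[474.9299068082075, 0.0, 319.9654720221971], [0.0, 474.9299068082075, 243.38387339734328], [0.0, 0.0, 1.0]] [[0.0252, -0.9995, -0.0181], [-0.9949, -0.0233, -0.0979], [0.0974, 0.0205, -0.995]] [34.1, 536.2, 1234.4]
{'time': 0.1, 'joint_pos': array([-7.07826881e+01,  7.51086989e+00,  8.53239338e+01,  1.77014903e-04,
        8.72618957e+01, -4.89234418e+00]), 'qd': array([ 0.01767017, -0.10039404, -0.05478042, -0.1417664 ,  0.10222321,
       -0.05782119]), 'joint_efforts': array([ 1.88450547e-03, -5.70953715e+01, -5.01940870e+01, -1.87558439e-04,
        8.12741462e-03, -1.25879556e-04]), 'tool_pos': array([ 244.93654207, -547.12330517,  200.73988142]), 'tcp_rot': array([-1.79903668e+02, -8.42304638e-03,  2.41096404e+01]), 'ft_force': array([-0.44935831,  0.18485532, -0.28393345]), 'wrist_torque': array([-0.03635116,  0.03512037,  0.02608357]), 'grip_force': 0.0, 'finger_gap': 85.30266460953014} 18.700000000000003
```

View pics/scene0.png

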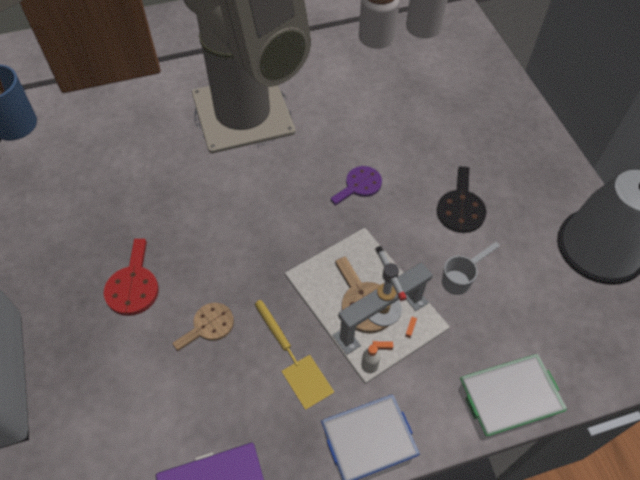

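View pics/top0.png

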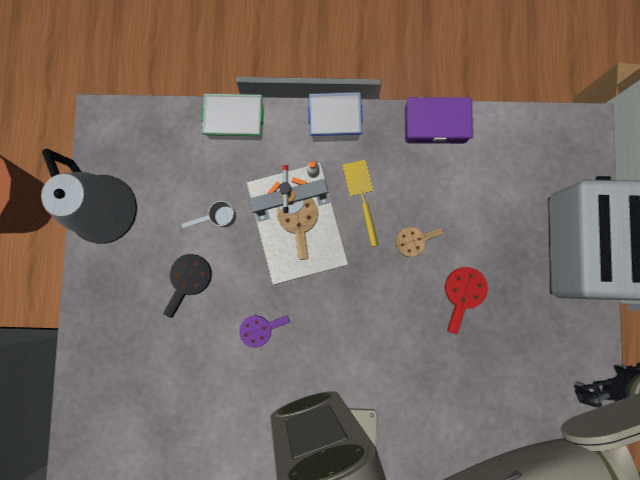

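The scene picture shows the press board at about (365,300), with a tan trivet under the crossbar. The top picture shows the same trivet at (300,215) with its lug towards (302,255).

Candidates in the top picture:
- Tan (300,215), on the board.
- Tan, smaller (411,242), off the board.
- Red (466,287), black (190,273) and purple (255,331), all excluded by colour.

The larger tan one on the board fits the description. I'll measure it and confirm it in a crop.

```bash
cat > h.py <<'E'
import numpy as np, cv2
from bench import sensors, optics, job, r
def ray(s,uv,z):
    d=s["R"].T@np.linalg.inv(s["mtx"])@np.array([uv[0],uv[1],1.]); c=-s["R"].T@s["t"]
    return c+d*(z-c[2])/d[2]
def proj(s,X):
    p=s["mtx"]@(s["R"]@np.asarray(X,float)+s["t"]); return p[:2]/p[2]
def tri(s1,a,s2,b):
    A=[];B=[]
    for s,u in((s1,a),(s2,b)):
        d=s["R"].T@np.linalg.inv(s["mtx"])@np.array([u[0],u[1],1.]);d/=np.linalg.norm(d);c=-s["R"].T@s["t"]
        P=np.eye(3)-np.outer(d,d);A.append(P);B.append(P@c)
    return np.linalg.solve(sum(A),sum(B))
def mask(s,lo,hi,roi=None):
    m=cv2.inRange(cv2.cvtColor(s["pixels"],cv2.COLOR_RGB2HSV),np.array(lo),np.array(hi))
    if roi:
        k=np.zeros_like(m);x0,y0,x1,y1=roi;k[y0:y1,x0:x1]=255;m&=k
    return m
def cents(m,amin=4):
    n,l,st,c=cv2.connectedComponentsWithStats(m)
    return [(c[i].round(1).tolist(),int(st[i,4])) for i in range(1,n) if st[i,4]>=amin]
E
python3 - <<'E'
from h import *
T=optics.snapshot("top");S=optics.snapshot("scene")
a=cv2.resize(T["pixels"][145:295,230:450],None,fx=3.6,fy=3.6,interpolation=cv2.INTER_CUBIC);cv2.imwrite("pics/c1.png",a[:,:,::-1])
b=cv2.resize(S["pixels"][220:390,270:470],None,fx=3.5,fy=3.5,interpolation=cv2.INTER_CUBIC);cv2.imwrite("pics/c2.png",b[:,:,::-1])
for n,s,roi in(("top",T,(235,150,360,295)),("scene",S,(270,220,460,390))):
    m=mask(s,(0,0,150),(180,45,255),roi); m=cv2.morphologyEx(m,cv2.MORPH_OPEN,np.ones((3,3)))
    c=max(cv2.findContours(m,0,1)[0],key=cv2.contourArea); h=cv2.convexHull(c)
    bx=cv2.boxPoints(cv2.minAreaRect(h)); ap=cv2.approxPolyDP(h,6,True)[:,0]
    print(n,"hull",[(p.tolist(),ray(s,p,12)[:2].round().tolist()) for p in ap])
    P=np.array([ray(s,p[0],12)[:2] for p in h],np.float32); print("rect",cv2.minAreaRect(P))
    print("tan",cents(mask(s,(8,70,90),(20,190,255)),30)); print("red",cents(mask(s,(0,190,90),(5,255,255),roi),2)); print("orange",cents(mask(s,(5,200,150),(14,255,255),roi),3))
E
```

```text
top hull [([330, 203], [647.0, 23.0]), ([346, 264], [483.0, -23.0]), ([272, 283], [427.0, 173.0]), ([257, 222], [591.0, 219.0]), ([273, 208], [630.0, 177.0])]
rect ((549.084228515625, 100.50735473632812), (198.7071533203125, 208.65267944335938), 16.430017471313477)
tan [([299.5, 52.9], 64412), ([4.0, 185.1], 443), ([62.5, 167.6], 114), ([311.9, 163.9], 43), ([298.2, 180.9], 77), ([274.1, 187.3], 73), ([291.4, 195.7], 52), ([299.9, 224.0], 1045), ([31.7, 276.4], 6161), ([413.8, 240.3], 809), ([629.7, 335.2], 1076), ([634.9, 453.3], 242)]
red [([284.3, 167.1], 7)]
orange []
scene hull [([365, 229], [431.0, 173.0]), ([377, 243], [473.0, 185.0]), ([382, 282], [567.0, 162.0]), ([331, 333], [645.0, 25.0]), ([287, 272], [485.0, -20.0])]
rect ((537.047607421875, 98.43841552734375), (170.1690216064453, 205.31024169921875), 16.53044891357422)
tan [([359.4, 285.2], 935), ([208.3, 324.1], 1354), ([410.9, 325.9], 123), ([368.3, 326.0], 174), ([379.2, 346.0], 211), ([604.2, 461.1], 2906)]
red []
orange []
```

View pics/c1.png

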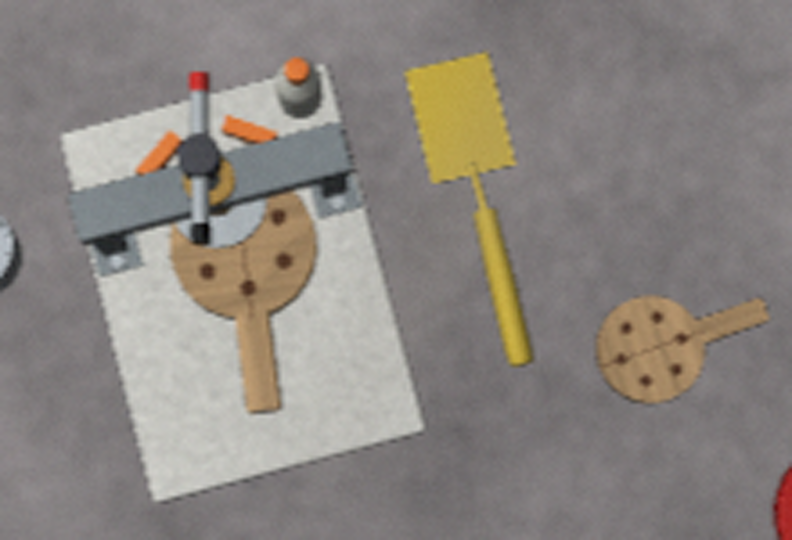

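View pics/c2.png

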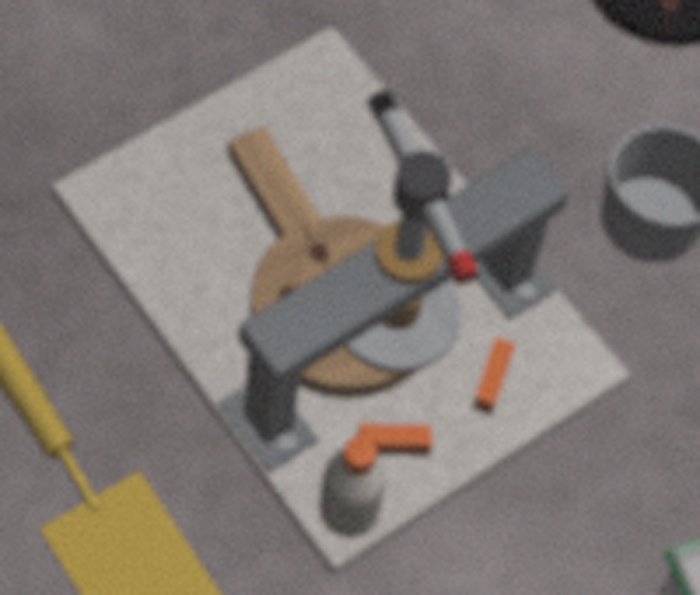

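The crops confirm it. The tan trivet on the board, disc around top pixel (298,213) and lug tip around (303,259), is the larger tan one, 146 crop px across against 107. Next I'll turn the features into world points.

```bash
python3 - <<'E'
from h import *
T=optics.snapshot("top");S=optics.snapshot("scene")
t=lambda x,y:(230+x/3.6,145+y/3.6); s=lambda x,y:(270+x/3.5,220+y/3.5)
loc=np.array([[-200,105],[-200,-105],[90,105],[90,-105]],float)
for n,V,c in(("top",T,[t(155,500),t(422,430),t(62,135),t(325,65)]),("scene",S,[s(333,28),s(55,186),s(628,375),s(336,567)])):
    W=np.array([ray(V,p,12)[:2] for p in c]); 
    a=loc-loc.mean(0);b=W-W.mean(0);H=a.T@b;yaw=np.arctan2(H[0,1]-H[1,0],H[0,0]+H[1,1]);R=np.array([[np.cos(yaw),-np.sin(yaw)],[np.sin(yaw),np.cos(yaw)]])
    o=W.mean(0)-R@loc.mean(0);print(n,"press",o.round(1),np.degrees(yaw).round(2),"res",(W-(loc@R.T+o)).round(1).tolist())
pts={"collar":((212,180),(408,250)),"red":((199,81),(463,265)),"black":((201,232),(383,103)),"hub":((199,156),(422,178)),"lugtip":((264,411),(248,137))}
for k,(a,b) in pts.items(): print(k,tri(T,t(*a),S,s(*b)).round(1))
print("disc",ray(T,t(244,245),30).round(1),"lugtip",ray(T,t(264,411),30).round(1),ray(S,s(248,137),30).round(1))
print("diam",ray(T,t(171,245),30)-ray(T,t(317,245),30))
print("collar130",ray(T,t(212,180),130).round(1),ray(S,s(408,250),130).round(1))
# glue base
E
```

```text
top press [643.6 126.7] 16.19 res [[2.9, -1.9], [1.1, 3.2], [-1.8, -2.5], [-2.2, 1.2]]
scene press [647.5 130.8] 16.35 res [[2.2, -1.2], [1.6, 2.7], [-1.4, -2.9], [-2.3, 1.5]]
collar [644.6 127.6 126.9]
red [694.8 130.8 198.6]
black [595.7 126.1 199.4]
hub [644.6 128.6 202.1]
lugtip [493.3  93.   21.6]
disc [614.8 108.3  30. ] lugtip [492.  90.  30.] [498.6  93.7  30. ]
diam [ -2.40579446 108.24555809   0.        ]
collar130 [643.1 124.6 130. ] [646.6 129.5 130. ]
```

```bash
cat >> h.py <<'E'
from scipy.spatial.transform import Rotation as Rn
def intool(d,rot=None):
    """world shift (mm) -> tool axes in cm"""
    rot=sensors.sense()["tcp_rot"] if rot is None else rot
    return (Rn.from_euler("xyz",rot,degrees=True).inv().apply(d)/10).round(2)
E
python3 - <<'E'
from h import *
for y in(24.1,65.1,106.1,147.1): print(intool([65.5,160.3,0],[180,0,y])/5)
E
```

```text
[ 2.504 -2.392 -0.   ]
[ 3.46  -0.162 -0.   ]
[2.716 2.148 0.   ]
[0.642 3.404 0.   ]
```

Request:
{"fn": "play_rows", "kwargs": {
  "motion": [
    [[2.5,-2.39,0,0,0,-8.2],[5.0,-4.78,0,0,0,-16.4],[7.5,-7.17,0,0,0,-24.6],[10.0,-9.56,0,0,0,-32.8],[12.5,-11.95,0,0,0,-41]]
  ],
  "jaw": 1,
  "squeeze": 30
}}

```text
time: 0.8
tool_pos: [310.7, -386.2, 201.7]
tcp_rot: [180.0, 0.0, 65.4]
ft_force: [0.8, -0.9, -0.3]
finger_gap: 85.5
grip_force: 0.0
```

Request:
{"fn": "play_rows", "kwargs": {
  "motion": [
    [[3.46,-0.16,0,0,0,-8.2],[6.92,-0.32,0,0,0,-16.4],[10.38,-0.48,0,0,0,-24.6],[13.84,-0.64,0,0,0,-32.8],[17.3,-0.8,0,0,0,-41]]
  ]
}}

```text
time: 1.3
tool_pos: [376.3, -225.9, 201.8]
tcp_rot: [180.0, 0.0, 106.4]
ft_force: [0.3, -0.6, -0.8]
finger_gap: 85.6
grip_force: 0.0
```

Request:
{"fn": "play_rows", "kwargs": {
  "motion": [
    [[2.72,2.15,0,0,0,-8.2],[5.44,4.3,0,0,0,-16.4],[8.16,6.45,0,0,0,-24.6],[10.88,8.6,0,0,0,-32.8],[13.6,10.75,0,0,0,-41]]
  ]
}}

```text
time: 1.8
tool_pos: [441.9, -65.3, 201.9]
tcp_rot: [180.0, 0.0, 147.4]
ft_force: [-0.4, -0.8, 0.8]
finger_gap: 85.0
grip_force: 0.0
```

Request:
{"fn": "play_rows", "kwargs": {
  "motion": [
    [[0.64,3.4,0,0,0,-8.2],[1.28,6.8,0,0,0,-16.4],[1.92,10.2,0,0,0,-24.6],[2.56,13.6,0,0,0,-32.8],[3.2,17.0,0,0,0,-41]]
  ]
}}

```text
time: 2.3
tool_pos: [507.3, 94.9, 201.8]
tcp_rot: [-180.0, 0.0, -171.5]
ft_force: [0.5, 0.2, 0.2]
finger_gap: 85.6
grip_force: 0.0
```

Request:
{"fn": "play_rows", "kwargs": {
  "motion": [
    [[0,0,0,0,-7.5,0],[0,0,0,0,-15,0],[0,0,0,0,-15,0]]
  ]
}}

```text
time: 2.6
tool_pos: [502.1, 93.6, 197.1]
tcp_rot: [180.0, 14.8, -171.8]
ft_force: [-0.6, -0.2, -0.3]
finger_gap: 85.5
grip_force: 0.0
```

```bash
python3 - <<'E'
from h import *
s=sensors.sense();print(s["tool_pos"],s["tcp_rot"],s["joint_pos"].round(1),s["ft_force"])
p=s["tool_pos"]
print("hover80",intool([507.2-p[0],93.7-p[1],60-p[2]]),"yaw",Rn.from_euler("xyz",s["tcp_rot"],degrees=True).as_matrix().round(3).tolist())
T=optics.snapshot("top");S=optics.snapshot("scene")
a=cv2.resize(T["pixels"][145:295,230:450],None,fx=3.6,fy=3.6,interpolation=cv2.INTER_CUBIC);b=cv2.resize(S["pixels"][150:390,250:480],None,fx=2.2,fy=2.25,interpolation=cv2.INTER_CUBIC)
cv2.imwrite("pics/d1.png",b[:,:,::-1])
E
```

```text
[502.08179726  93.60339451 197.09643528] [ 179.97141243   14.78274516 -171.83708209] [  4.  -23.  114.8   1.2  73.4 -94.4] [-0.60051841 -0.21311596 -0.26885929]
hover80 [ 3.01 -0.07 13.39] yaw [[-0.957, -0.142, 0.252], [-0.137, 0.99, 0.037], [-0.255, 0.0, -0.967]]
```

View pics/d1.png

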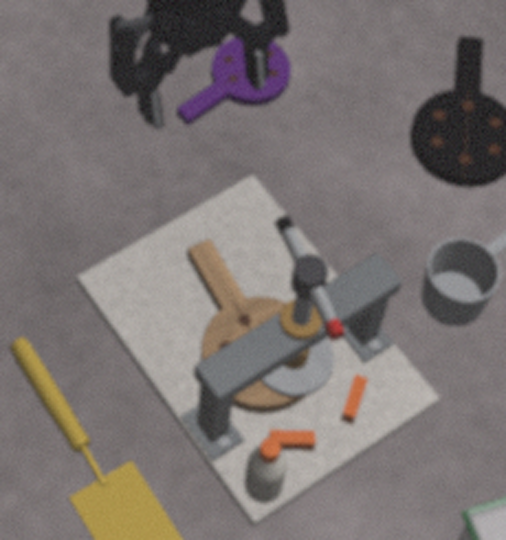

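The picture shows the open gripper in front of the board, fingers at crop (150,105) and (262,75), with the lug tip clear at (205,247). I'll lower it over the lug.

Request:
{"fn": "play_rows", "kwargs": {
  "motion": [
    [[1.0,0,3.5,0,0,0],[2.0,0,7,0,0,0],[3.0,-0.05,11,0,0,0],[3.0,-0.05,13,0,0,0],[3.0,-0.05,13,0,0,0]]
  ]
}}

```text
time: 3.2
tool_pos: [510.9, 93.2, 65.8]
tcp_rot: [180.0, 14.7, -171.9]
ft_force: [-0.5, 0.1, 0.1]
finger_gap: 85.5
grip_force: 0.0
```

```bash
python3 - <<'E'
from h import *
s=sensors.sense();p=s["tool_pos"];print(p,s["tcp_rot"],s["ft_force"])
print(intool([507.2-p[0],93.7-p[1],17-p[2]]))
T=optics.snapshot("top");S=optics.snapshot("scene")
a=cv2.resize(T["pixels"][155:295,230:370],None,fx=2.8,fy=2.8,interpolation=cv2.INTER_CUBIC);b=cv2.resize(S["pixels"][200:340,270:410],None,fx=2.8,fy=2.8,interpolation=cv2.INTER_CUBIC)
cv2.imwrite("pics/d2.png",np.hstack([a,b])[:,:,::-1])
for V in(T,S):print(proj(V,p))
E
```

```text
[510.86471605  93.18479736  65.83396169] [ 179.97992616   14.65880846 -171.93069719] [-0.48997448  0.11423202  0.11435247]
[1.58 0.1  4.63]
[301.5493854  250.91544034]
[343.11710637 254.93960506]
```

View pics/d2.png

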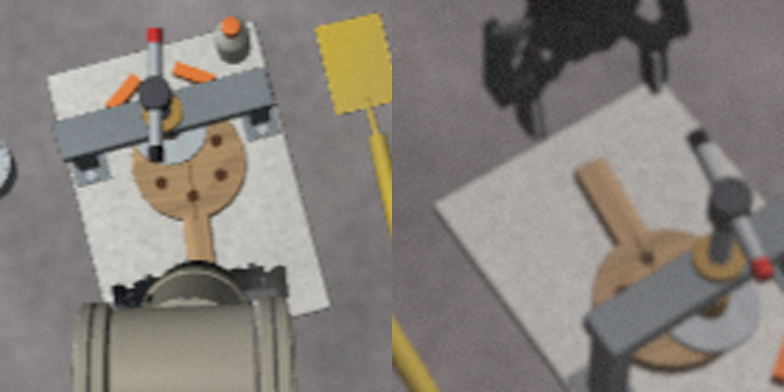

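The left half shows the gripper hovering in line with the lug. In the right half the fingers at (537,125) and (655,80) straddle the lug line. I'll descend and close.

Request:
{"fn": "play_rows", "kwargs": {
  "motion": [
    [[0.4,0.05,1.2,0,0,0],[0.8,0.1,2.4,0,0,0],[1.2,0.1,3.6,0,0,0],[1.55,0.1,4.6,0,0,0],[1.55,0.1,4.6,0,0,0]]
  ]
}}

```text
time: 3.8
tool_pos: [506.3, 94.0, 17.3]
tcp_rot: [180.0, 14.8, -171.9]
ft_force: [-0.2, 0.4, -0.0]
finger_gap: 85.1
grip_force: 0.0
```

Request:
{"fn": "play_rows", "kwargs": {
  "motion": [
    [[0,0,0,0,0,0],[0,0,0,0,0,0],[0,0,0,0,0,0],[0,0,0,0,0,0]]
  ]
}}

```text
time: 4.2
tool_pos: [509.0, 94.2, 20.6]
tcp_rot: [-180.0, 15.1, -171.9]
ft_force: [0.6, -0.1, 0.9]
finger_gap: 85.6
grip_force: 0.0
```

```bash
python3 - <<'E'
from h import *
s=sensors.sense();p=s["tool_pos"];print(p,s["tcp_rot"],s["ft_force"],s["wrist_torque"])
print(intool([507.2-p[0],93.7-p[1],17-p[2]]))
E
```

```text
[508.95807012  94.17022054  20.55339784] [-179.99708901   15.06116943 -171.88861278] [ 0.55133052 -0.14082175  0.93031185] [-0.01679967  0.0866569   0.01000832]
[ 0.27 -0.02  0.3 ]
```

Request:
{"fn": "play_rows", "kwargs": {
  "motion": [
    [[0.05,0,0.2,0,0,0],[0.05,0,0.2,0,0,0],[0.05,0,0.2,0,0,0],[0.05,0,0.2,0,0,0],[0.05,0,0.2,0,0,0]]
  ],
  "jaw": 0,
  "squeeze": 25
}}

```text
time: 4.7
tool_pos: [508.5, 94.1, 17.8]
tcp_rot: [-180.0, 15.0, -171.9]
ft_force: [-0.1, -0.8, -0.3]
finger_gap: 12.3
grip_force: 0.0
```

Request:
{"fn": "play_rows", "kwargs": {
  "motion": [
    [[0,0,0,0,0,0],[0,0,0,0,0,0],[0,0,0,0,0,0],[0,0,0,0,0,0]]
  ]
}}

```text
time: 5.1
tool_pos: [508.5, 94.1, 17.8]
tcp_rot: [180.0, 15.0, -171.9]
ft_force: [-0.5, 0.4, -0.1]
finger_gap: 0.1
grip_force: 0.0
```

```bash
python3 - <<'E'
from h import *
s=sensors.sense();p=s["tool_pos"];print(p,s["tcp_rot"],s["ft_force"],s["finger_gap"],s["grip_force"])
T=optics.snapshot("top")
# disc centre: plank colour mask near disc, top z=30
m=mask(T,(8,70,70),(20,200,255),(270,195,330,270));c=max(cv2.findContours(m,0,1)[0],key=cv2.contourArea)
print(cv2.boundingRect(c))
d=np.array([28,18,0]);print("full move",intool(d),"press x",intool([9.6,2.81,0]))
E
```

```text
[508.47159825  94.12937329  17.84439798] [ 179.998997     14.99819794 -171.89048226] [-0.52934943  0.40985498 -0.13701124] 0.08553217289397474 0.0
(278, 198, 40, 54)
full move [-2.92  1.39  0.78] press x [-0.96  0.14  0.26]
```

```bash
python3 - <<'E'
from h import *
T=optics.snapshot("top");S=optics.snapshot("scene")
a=cv2.resize(T["pixels"][155:295,230:370],None,fx=2.8,fy=2.8,interpolation=cv2.INTER_CUBIC);b=cv2.resize(S["pixels"][200:340,270:410],None,fx=2.8,fy=2.8,interpolation=cv2.INTER_CUBIC)
cv2.imwrite("pics/d3.png",np.hstack([a,b])[:,:,::-1])
s=sensors.sense()
for V in(T,S):print(proj(V,s["tool_pos"]))
E
```

```text
[302.19558285 253.27319858]
[342.31339707 265.93037813]
```

View pics/d3.png

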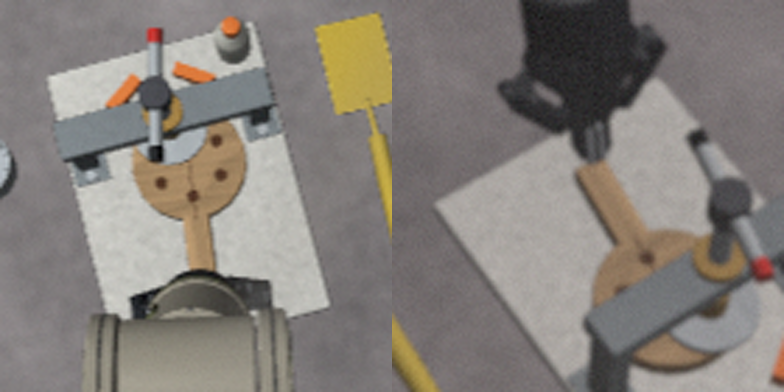

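```bash
python3 - <<'E'
from h import *
S=optics.snapshot("scene");T=optics.snapshot("top")
print("hover pred",proj(S,[498.8,93.1,209.6]),"seen (344.8,196)")
z=np.array([.256,.037,-.966]);p=sensors.sense()["tool_pos"]
for b in(0,10,15,20,25,30):print(b,(p-b*z).round(),proj(S,p-b*z))
for h in(12,18,30,40):print(h,ray(S,(342.9,257.5),h).round(1))
print("lug edge mid",ray(S,(341.1,259.3),30).round(1),proj(S,[495,92,30]))
print(sensors.sense()["joint_pos"])
s=S["pixels"][235:285,325:360];cv2.imwrite("pics/d4.png",cv2.resize(s,None,fx=12,fy=12,interpolation=cv2.INTER_NEAREST)[:,:,::-1])
E
```

```text
hover pred [343.9212951  208.67815733] seen (344.8,196)
0 [508.  94.  18.] [342.32850052 265.92728318]
10 [506.  94.  28.] [341.93998232 262.60280091]
15 [505.  94.  32.] [341.74415961 260.92718025]
20 [503.  93.  37.] [341.54728327 259.24254392]
25 [502.  93.  42.] [341.34934479 257.54881897]
30 [501.  93.  47.] [341.15033554 255.84593164]
12 [485.8 103.3  12. ]
18 [489.2 101.9  18. ]
30 [496.1  99.1  30. ]
40 [501.8  96.8  40. ]
lug edge mid [499.2  94.1  30. ] [339.52354654 257.93666442]
[  3.98715353 -10.63491282 124.71559738   1.37557024  50.9634632
 -94.84668005]
```

View pics/d4.png

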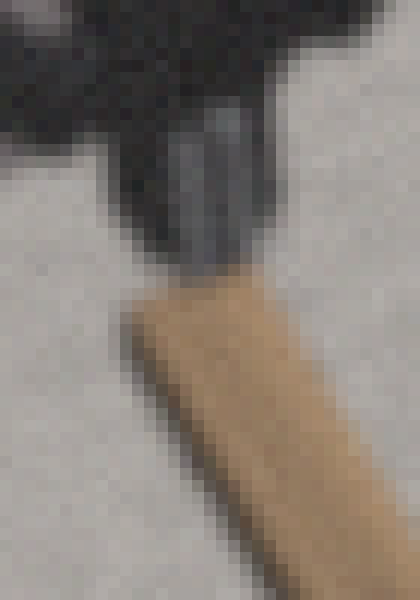

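The crop shows the shut fingers ending at about (205,275), right at the lug's unbroken end edge. Either they are in front of the lug or just above it. A short, gentle forward move will tell which.

Request:
{"fn": "play_rows", "kwargs": {
  "motion": [
    [[-0.2,0,0.05,0,0,0],[-0.4,0,0.1,0,0,0],[-0.6,0,0.16,0,0,0],[-0.77,0,0.21,0,0,0],[-0.77,0,0.21,0,0,0]]
  ]
}}

```text
time: 5.85
tool_pos: [516.7, 95.3, 17.9]
tcp_rot: [180.0, 15.0, -171.9]
ft_force: [-0.9, 0.0, 0.8]
finger_gap: -0.3
grip_force: 0.0
```

```bash
python3 - <<'E'
from h import *
S=optics.snapshot("scene");T=optics.snapshot("top");q=sensors.sense();print(q["tool_pos"],q["ft_force"],q["wrist_torque"])
a=S["pixels"][230:290,320:360];b=T["pixels"][185:285,270:340]
cv2.imwrite("pics/d5.png",np.hstack([cv2.resize(a,(400,600),interpolation=0),cv2.resize(b,(400,600),interpolation=0)])[:,:,::-1])
E
```

```text
[516.36590882  95.25095492  17.74002889] [-0.42957798 -0.47365955 -1.24955528] [-0.02279383  0.08424426  0.0313422 ]
```

View pics/d5.png

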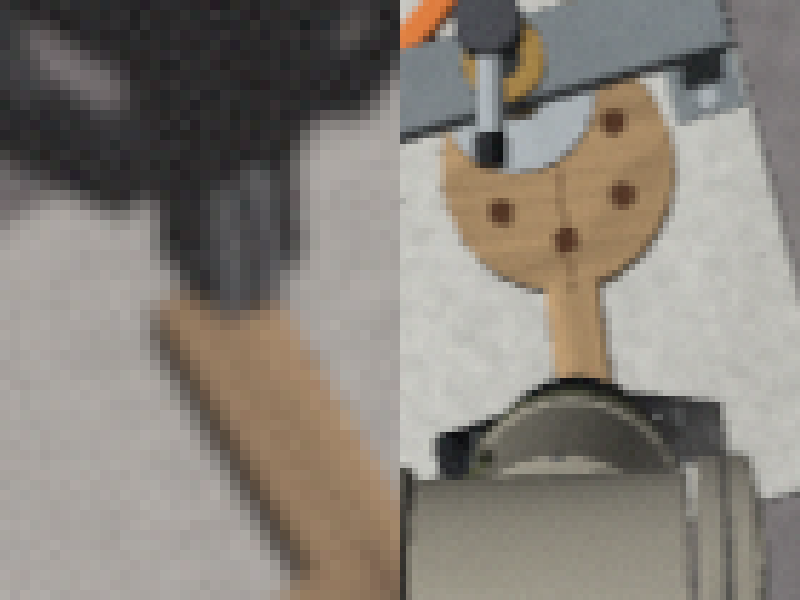

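The left half shows the fingers, bottom at (240,312), now lying over the lug's end edge with no force felt. So they are above the lug, and the real tips sit about 25 mm behind the reported TCP. I'll open and lower in small guarded steps.

Request:
{"fn": "play_rows", "kwargs": {
  "motion": [
    [[0,0,0,0,0,0],[0,0,0,0,0,0],[0,0,0,0,0,0],[0,0,0,0,0,0],[0,0,0,0,0,0]]
  ],
  "jaw": 0.7
}}

```text
time: 6.45
tool_pos: [516.4, 95.2, 17.8]
tcp_rot: [180.0, 15.0, -171.9]
ft_force: [0.4, -0.3, 0.8]
finger_gap: 59.8
grip_force: 0.0
```

Request:
{"fn": "play_rows", "kwargs": {
  "motion": [
    [[0.05,0,0.2,0,0,0],[0.1,0,0.4,0,0,0],[0.16,0,0.6,0,0,0],[0.21,0,0.8,0,0,0],[0.26,0,0.97,0,0,0]]
  ]
}}

```text
time: 6.95
tool_pos: [516.2, 95.2, 7.4]
tcp_rot: [180.0, 15.0, -171.9]
ft_force: [0.3, 0.3, -0.2]
finger_gap: 59.8
grip_force: 0.0
```

Request:
{"fn": "play_rows", "kwargs": {
  "motion": [
    [[0.05,0,0.2,0,0,0],[0.1,0,0.4,0,0,0],[0.13,0,0.5,0,0,0],[0.13,0,0.5,0,0,0]]
  ]
}}

```text
time: 7.35
tool_pos: [516.2, 95.2, 2.3]
tcp_rot: [-180.0, 15.0, -171.9]
ft_force: [0.0, 0.5, 0.4]
finger_gap: 59.9
grip_force: 0.0
```

Request:
{"fn": "play_rows", "kwargs": {
  "motion": [
    [[0.05,0,0.2,0,0,0],[0.1,0,0.4,0,0,0],[0.18,0,0.7,0,0,0],[0.18,0,0.7,0,0,0]]
  ]
}}

```text
time: 7.75
tool_pos: [516.0, 95.2, -5.3]
tcp_rot: [180.0, 14.9, -171.9]
ft_force: [-0.4, -0.2, 0.2]
finger_gap: 60.1
grip_force: 0.0
```

Request:
{"fn": "play_rows", "kwargs": {
  "motion": [
    [[0,0,0,0,0,0],[0,0,0,0,0,0],[0,0,0,0,0,0],[0,0,0,0,0,0],[0,0,0,0,0,0]]
  ],
  "jaw": 0,
  "squeeze": 25
}}

```text
time: 8.25
tool_pos: [516.7, 95.3, -4.4]
tcp_rot: [180.0, 15.0, -171.9]
ft_force: [-1.3, 1.0, 2.6]
finger_gap: 25.2
grip_force: 24.9
```

```bash
python3 - <<'E'
from h import *
S=optics.snapshot("scene");q=sensors.sense();print(q["time"],q["tool_pos"],q["ft_force"],q["wrist_torque"],q["finger_gap"],q["grip_force"])
print("full 28,18",intool([28,18,0]))
E
```

```text
8.3 [516.71957053  95.32910487  -4.37925021] [0.38111845 0.40645042 1.93844274] [0.09214186 0.1503806  0.12696508] 24.741758223146128 24.941260814666748
full 28,18 [-2.92  1.39  0.78]
```

Lug gripped: gap 25 mm, 25 N. I'll slide about 70% of the way.

Request:
{"fn": "play_rows", "kwargs": {
  "motion": [
    [[-0.2,0.1,0.055,0,0,0],[-0.4,0.2,0.11,0,0,0],[-0.6,0.3,0.16,0,0,0],[-0.8,0.4,0.21,0,0,0],[-1.0,0.5,0.27,0,0,0]]
  ]
}}

```text
time: 8.8
tool_pos: [526.3, 101.6, -4.4]
tcp_rot: [-180.0, 15.0, -171.9]
ft_force: [-4.0, -2.3, 6.7]
finger_gap: 25.0
grip_force: 25.5
```

Request:
{"fn": "play_rows", "kwargs": {
  "motion": [
    [[-0.2,0.1,0.055,0,0,0],[-0.4,0.2,0.11,0,0,0],[-0.6,0.3,0.16,0,0,0],[-0.8,0.4,0.21,0,0,0],[-1.0,0.5,0.27,0,0,0]]
  ]
}}

```text
time: 9.3
tool_pos: [535.8, 108.0, -4.4]
tcp_rot: [-180.0, 15.0, -171.9]
ft_force: [-3.5, -2.8, 7.4]
finger_gap: 24.9
grip_force: 25.5
```

```bash
python3 - <<'E'
from h import *
S=optics.snapshot("scene");T=optics.snapshot("top");q=sensors.sense();print(q["time"],q["tool_pos"],q["ft_force"],q["wrist_torque"],q["finger_gap"],q["grip_force"])
a=S["pixels"][255:365,325:435];b=T["pixels"][165:255,255:345]
cv2.imwrite("pics/d6.png",np.hstack([cv2.resize(a,(400,400),interpolation=2),cv2.resize(b,(400,400),interpolation=2)])[:,:,::-1])
E
```

```text
9.4 [536.11149362 108.17959719  -4.38875322] [ 0.09234649 -0.6347841   2.76918881] [-0.11042791  0.03136709 -0.12916598] 25.010219071737364 24.990534782409668
```

View pics/d6.png

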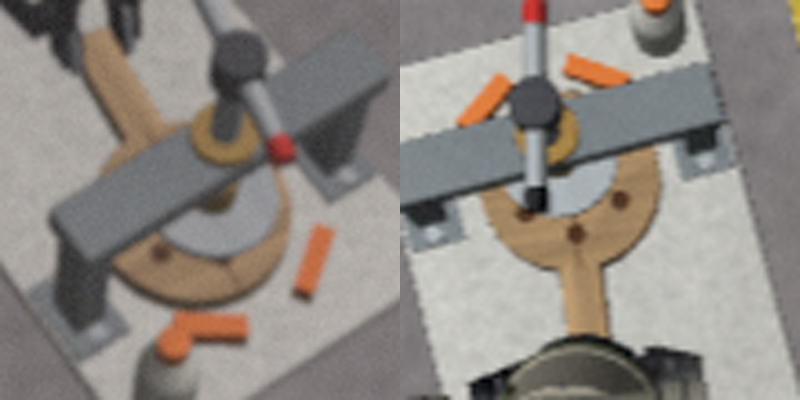

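The left half shows the disc edge still short of both orange blocks, which are at (210,327) and (313,260). In the right half the disc is centred near (572,180). From here I'll measure numerically with a circle fit.

```bash
cat >> h.py <<'E'
from scipy.optimize import least_squares
def disc(V,c0):
    hsv=cv2.cvtColor(V["pixels"],cv2.COLOR_RGB2HSV)
    m=cv2.inRange(hsv,np.array((8,60,60)),np.array((22,200,255)));u,v=proj(V,[*c0,30]).astype(int)
    k=np.zeros_like(m);cv2.circle(k,(int(u),int(v)),40,255,-1);m=cv2.morphologyEx(m&k,cv2.MORPH_CLOSE,np.ones((3,3)))
    pts=np.vstack([c[:,0] for c in cv2.findContours(m,0,1)[0] if len(c)>8])
    W=np.array([ray(V,p,30)[:2] for p in pts]);c=np.array(c0,float)
    for t in(8,6,5,4):
        d=np.linalg.norm(W-c,axis=1);K=W[abs(d-54)<t]
        c=least_squares(lambda q:np.linalg.norm(K-q,axis=1)-54,c,loss="soft_l1").x
    return c.round(1),len(K)
E
python3 - <<'E'
from h import *
S=optics.snapshot("scene");T=optics.snapshot("top")
print("top",disc(T,(634,121)),"scene",disc(S,(636,124)));print(ray(T,(293.7,205.5),30))
# stop blocks: orange masks
for V,roi in((T,(262,170,308,192)),(S,(365,310,420,355))):
    m=mask(V,(4,150,120),(12,255,255),roi)
    for c in cv2.findContours(m,0,1)[0]:
        if len(c)>5:
            P=np.array([ray(V,p[0],28)[:2] for p in c],np.float32);print(cv2.minAreaRect(P))
E
```

```text
top (array([635.7, 122.5]), 63) scene (array([638.9, 122.4]), 112)
[634.94840061 119.81115639  30.        ]
((683.1732177734375, 174.4230499267578), (9.66187572479248, 32.43121337890625), 47.03678894042969)
((702.1814575195312, 108.74296569824219), (36.00043487548828, 11.212592124938965), 72.53857421875)
((704.1116333007812, 103.33393096923828), (21.81481170654297, 46.36658477783203), 2.1132264137268066)
((684.2997436523438, 176.70407104492188), (6.752230644226074, 36.75517272949219), 51.80746841430664)
```

Request:
{"fn": "play_rows", "kwargs": {
  "motion": [
    [[-0.1,0.045,0.03,0,0,0],[-0.2,0.09,0.055,0,0,0],[-0.3,0.13,0.08,0,0,0],[-0.4,0.18,0.11,0,0,0],[-0.5,0.22,0.135,0,0,0]]
  ],
  "squeeze": 20
}}

```text
time: 10.0
tool_pos: [540.3, 110.8, -4.4]
tcp_rot: [-180.0, 15.0, -171.9]
ft_force: [-4.9, -3.3, 8.6]
finger_gap: 24.9
grip_force: 25.7
```

Request:
{"fn": "play_rows", "kwargs": {
  "motion": [
    [[-0.05,0.025,0.014,0,0,0],[-0.1,0.05,0.027,0,0,0]]
  ]
}}

```text
time: 10.2
tool_pos: [541.3, 111.4, -4.4]
tcp_rot: [-180.0, 15.0, -171.9]
ft_force: [-5.2, -2.6, 8.0]
finger_gap: 24.9
grip_force: 25.7
```

```bash
python3 - <<'E'
from h import *
S=optics.snapshot("scene");T=optics.snapshot("top")
q=sensors.sense();print(q["time"],q["tool_pos"],q["ft_force"],q["wrist_torque"])
print("top",disc(T,(640,125)),"scene",disc(S,(643,126)))
E
```

```text
10.3 [541.36553227 111.46962573  -4.37987736] [-3.84262101 -2.04155319  7.26038819] [-0.35532422  0.38895853 -0.13799935]
top (array([641.3, 125.9]), 70) scene (array([644.4, 125.8]), 96)
```

Request:
{"fn": "play_rows", "kwargs": {
  "motion": [
    [[-0.05,0.025,0.014,0,0,0],[-0.1,0.05,0.027,0,0,0]]
  ]
}}

```text
time: 10.5
tool_pos: [542.2, 112.1, -4.4]
tcp_rot: [-180.0, 15.0, -171.9]
ft_force: [-4.9, -2.2, 9.2]
finger_gap: 25.0
grip_force: 25.6
```

Request:
{"fn": "play_rows", "kwargs": {
  "motion": [
    [[-0.05,0.025,0.014,0,0,0]]
  ]
}}

```text
time: 10.6
tool_pos: [542.7, 112.4, -4.4]
tcp_rot: [-180.0, 15.0, -171.9]
ft_force: [-5.0, -2.1, 8.1]
finger_gap: 24.8
grip_force: 25.6
```

Request:
{"fn": "play_rows", "kwargs": {
  "motion": [
    [[-0.05,0.025,0.014,0,0,0]]
  ]
}}

```text
time: 10.7
tool_pos: [543.2, 112.7, -4.4]
tcp_rot: [-180.0, 15.0, -171.9]
ft_force: [-4.9, -2.5, 8.0]
finger_gap: 25.1
grip_force: 25.6
```

Request:
{"fn": "play_rows", "kwargs": {
  "motion": [
    [[-0.05,0.025,0.014,0,0,0]]
  ]
}}

```text
time: 10.8
tool_pos: [543.7, 113.0, -4.4]
tcp_rot: [-180.0, 15.0, -171.9]
ft_force: [-4.9, -2.7, 8.7]
finger_gap: 25.0
grip_force: 25.7
```

Request:
{"fn": "play_rows", "kwargs": {
  "motion": [
    [[-0.05,0.02,0.014,0,0,0]]
  ]
}}

```text
time: 10.9
tool_pos: [544.1, 113.3, -4.4]
tcp_rot: [-180.0, 15.0, -171.9]
ft_force: [-5.6, -2.2, 9.7]
finger_gap: 25.2
grip_force: 25.7
```

```bash
python3 - <<'E'
from h import *
S=optics.snapshot("scene");T=optics.snapshot("top")
q=sensors.sense();print(q["time"],q["tool_pos"],q["ft_force"],q["wrist_torque"])
print("top",disc(T,(644,127)),"scene",disc(S,(646,128)))
E
```

```text
11.0 [544.19795248 113.33244439  -4.42368782] [-4.24870995 -1.71553546  8.48133545] [-0.300243    0.47347646 -0.11150377]
top (array([644.5, 127.6]), 67) scene (array([646.8, 128. ]), 81)
```

Request:
{"fn": "play_rows", "kwargs": {
  "motion": [
    [[-0.05,0.015,0.014,0,0,0]]
  ]
}}

```text
time: 11.1
tool_pos: [544.6, 113.5, -4.4]
tcp_rot: [-180.0, 15.0, -171.9]
ft_force: [-6.2, -2.1, 9.6]
finger_gap: 24.6
grip_force: 25.7
```

Request:
{"fn": "play_rows", "kwargs": {
  "motion": [
    [[-0.05,0.015,0.014,0,0,0]]
  ]
}}

```text
time: 11.2
tool_pos: [544.7, 113.6, -4.5]
tcp_rot: [-180.0, 14.9, -171.9]
ft_force: [-11.7, -5.3, 15.9]
finger_gap: 25.0
grip_force: 26.6
```

Request:
{"fn": "play_rows", "kwargs": {
  "motion": [
    [[-0.05,0.015,0.014,0,0,0]]
  ]
}}

```text
time: 11.3
tool_pos: [544.7, 113.6, -4.5]
tcp_rot: [-180.0, 14.9, -171.9]
ft_force: [-17.5, -6.4, 22.9]
finger_gap: 25.1
grip_force: 27.2
```

Contact: about 18 N along the press axis, in line with both blocks. I'll relieve it slightly, hold, and release.

Request:
{"fn": "play_rows", "kwargs": {
  "motion": [
    [[0.08,0,-0.02,0,0,0],[0.08,0,-0.02,0,0,0],[0.08,0,-0.02,0,0,0],[0.08,0,-0.02,0,0,0]]
  ]
}}

```text
time: 11.7
tool_pos: [544.6, 113.6, -4.4]
tcp_rot: [-180.0, 15.0, -171.9]
ft_force: [-7.0, -4.8, 10.3]
finger_gap: 24.8
grip_force: 25.9
```

```bash
python3 - <<'E'
from h import *
S=optics.snapshot("scene");T=optics.snapshot("top")
q=sensors.sense();print(q["time"],q["tool_pos"],q["ft_force"],q["wrist_torque"])
print("top",disc(T,(644,127)),"scene",disc(S,(646,128)))
E
```

```text
11.8 [544.67289951 113.60933637  -4.43053406] [-6.38343045 -3.20195499 10.27025736] [-0.65476779  0.73612723 -0.20645643]
top (array([644.7, 127.5]), 65) scene (array([647.1, 128.1]), 81)
```

Request:
{"fn": "play_rows", "kwargs": {
  "motion": [
    [[0,0,0,0,0,0],[0,0,0,0,0,0],[0,0,0,0,0,0],[0,0,0,0,0,0]]
  ],
  "jaw": 0.7
}}

```text
time: 12.2
tool_pos: [544.7, 114.1, -5.0]
tcp_rot: [180.0, 15.0, -171.9]
ft_force: [0.5, -0.7, 0.1]
finger_gap: 59.6
grip_force: 0.0
```

```bash
python3 - <<'E'
from h import *
S=optics.snapshot("scene");T=optics.snapshot("top")
q=sensors.sense();print(q["time"],q["tool_pos"],q["tcp_rot"],q["ft_force"],q["wrist_torque"],q["finger_gap"],q["joint_pos"])
print("top",disc(T,(644,127)),"scene",disc(S,(646,128)))
# handle: red and black cap candidates
for V,c in((T,(285,188)),(S,(391,271))):
    roi=(c[0]-30,c[1]-32,c[0]+30,c[1]+32)
    print("red",cents(mask(V,(0,150,70),(3,255,255),roi)|mask(V,(175,150,70),(180,255,255),roi),3),"dark",cents(mask(V,(0,0,0),(180,255,45),roi),4))
E
```

```text
12.3 [544.77345165 114.12931085  -4.89726085] [ 179.99543627   14.98547606 -171.88509198] [0.37335739 0.04941911 0.52904256] [-0.06689656  0.19068378  0.01158722] 59.593384736469055 [  6.19840848  -1.5367559  119.13667288   0.67903973  47.42476486
 -92.31079077]
top (array([644.7, 127.4]), 66) scene (array([647. , 128.1]), 84)
red [([284.8, 167.0], 23)] dark [([288.8, 192.5], 8), ([290.6, 202.4], 5), ([286.1, 209.5], 16), ([260.7, 212.1], 25)]
red [([401.9, 295.4], 27)] dark [([372.2, 247.0], 145), ([385.0, 275.8], 5)]
```

Trivet home, released and unmoved at (645.8, 127.8). I'll back off, straighten the tool and go above the black bar end.

Request:
{"fn": "play_rows", "kwargs": {
  "motion": [
    [[0.2,0.02,-2.4,0,0,0],[0.6,0.08,-4.8,0,0,0],[1.1,0.12,-7.2,0,0,0],[1.6,0.16,-9.6,0,0,0],[2.05,0.2,-11.9,0,0,0]]
  ]
}}

```text
time: 12.8
tool_pos: [494.0, 108.9, 105.8]
tcp_rot: [180.0, 15.0, -171.9]
ft_force: [0.2, 0.4, 0.0]
finger_gap: 59.8
grip_force: 0.0
```

Request:
{"fn": "play_rows", "kwargs": {
  "motion": [
    [[0,0,0,0,7.5,0],[0,0,0,0,15,0],[0,0,0,0,15,0],[0,0,0,0,15,0]]
  ]
}}

```text
time: 13.2
tool_pos: [494.5, 108.9, 103.5]
tcp_rot: [180.0, -0.1, -171.9]
ft_force: [-0.7, -0.6, 0.4]
finger_gap: 59.4
grip_force: 0.0
```

Request:
{"fn": "play_rows", "kwargs": {
  "motion": [
    [[0,0,-3.5,0,0,5.4],[0,0,-7,0,0,5.4],[0,0,-9.6,0,0,5.4],[0,0,-9.6,0,0,5.4],[0,0,-9.6,0,0,5.4]]
  ],
  "jaw": 0.55
}}

```text
time: 13.7
tool_pos: [494.6, 109.0, 202.0]
tcp_rot: [180.0, 0.2, -177.3]
ft_force: [-0.0, 0.8, -0.8]
finger_gap: 46.8
grip_force: 0.0
```

```bash
python3 - <<'E'
from h import *
S=optics.snapshot("scene");T=optics.snapshot("top")
q=sensors.sense();p=q["tool_pos"];print(q["time"],p,q["tcp_rot"],q["ft_force"],q["finger_gap"],q["joint_pos"])
print(intool([603.3-p[0],125.6-p[1],201-p[2]]))
print("top",disc(T,(644,127)),"scene",disc(S,(646,128)))
res=[]
for V,c in((T,(285,188)),(S,(391,271))):
    roi=(c[0]-25,c[1]-32,c[0]+25,c[1]+32)
    a=cents(mask(V,(0,150,70),(3,255,255),roi)|mask(V,(175,150,70),(180,255,255),roi),3);b=cents(mask(V,(0,0,0),(180,255,48),roi),4);print(a,b);res.append(a)
print(tri(T,res[0][0][0],S,res[1][0][0]))
E
```

```text
13.8 [493.47104601 108.83803543 199.98539139] [ 1.79998274e+02 -1.00790606e-02 -1.77282017e+02] [-0.03186514  0.09508224  0.14576028] 46.932390965334925 [ 6.62074355e+00 -7.27258221e+00  1.00206572e+02  2.41150231e-03
  8.70759485e+01 -8.60973625e+01]
[-11.05   1.15  -0.1 ]
top (array([644.5, 126.9]), 19) scene (array([647.1, 128.1]), 82)
[([284.8, 167.0], 23)] [([288.7, 192.4], 9)]
[([402.0, 295.3], 25)] [([378.6, 248.7], 7), ([387.0, 278.8], 8)]
[695.12860563 130.89644925 200.81287423]
```

Request:
{"fn": "play_rows", "kwargs": {
  "motion": [
    [[-2.2,0.23,0,0,0,0],[-5,0.5,0,0,0,0],[-8,0.8,0,0,0,0],[-11.05,1.15,0,0,0,0],[-11.05,1.15,0,0,0,0]]
  ]
}}

```text
time: 14.3
tool_pos: [605.2, 125.6, 197.4]
tcp_rot: [-180.0, -0.2, -177.3]
ft_force: [-0.6, -0.2, -0.7]
finger_gap: 46.8
grip_force: 0.0
```

Request:
{"fn": "play_rows", "kwargs": {
  "motion": [
    [[0,0,1,0,0,0],[0,0,2,0,0,0],[0,0,3,0,0,0],[0,0,4,0,0,0],[0,0,4.4,0,0,0]]
  ]
}}

```text
time: 14.8
tool_pos: [603.1, 125.5, 155.2]
tcp_rot: [-180.0, -0.1, -177.3]
ft_force: [0.5, -0.6, -0.2]
finger_gap: 47.2
grip_force: 0.0
```

Request:
{"fn": "play_rows", "kwargs": {
  "motion": [
    [[0,0,0,0,0,0],[0,0,0,0,0,0],[0,0,0,0,0,0]]
  ]
}}

```text
time: 15.1
tool_pos: [604.8, 125.7, 157.7]
tcp_rot: [180.0, 0.1, -177.3]
ft_force: [-0.1, -0.4, 0.7]
finger_gap: 47.1
grip_force: 0.0
```

Request:
{"fn": "play_rows", "kwargs": {
  "motion": [
    [[0,0,0,0,0,0],[0,0,0,0,0,0],[0,0,0,0,0,0],[0,0,0,0,0,0],[0,0,0,0,0,0]]
  ],
  "jaw": 0,
  "squeeze": 30
}}

```text
time: 15.6
tool_pos: [604.5, 126.4, 157.4]
tcp_rot: [179.9, 0.0, -177.3]
ft_force: [-1.6, 5.5, 2.9]
finger_gap: 10.9
grip_force: 29.8
```

```bash
cat >> h.py <<'E'
AX=np.array([645.3,127.6])
def moment(q=None):
    q=q or sensors.sense(); d=(q["tool_pos"][:2]-AX)/1000; F=q["ft_force"]
    return round(d[0]*F[1]-d[1]*F[0]+q["wrist_torque"][2],3), np.linalg.norm(d)*1000, np.degrees(np.arctan2(d[1],d[0]))
E
python3 - <<'E'
from h import *
q=sensors.sense();print(q["time"],q["tool_pos"],q["tcp_rot"],q["ft_force"],q["wrist_torque"],q["finger_gap"],q["grip_force"],moment(q))
E
```

```text
15.6 [604.47141128 126.43002854 157.44674708] [ 1.79939926e+02  3.51276570e-02 -1.77252795e+02] [-1.56229969  5.54456455  2.88221874] [0.91807105 0.27730907 0.12355002] 10.944991815716538 29.779475033283234 (np.float64(-0.105), np.float64(40.845348452207844), np.float64(-178.35859897542613))
```

Bar gripped: gap 11 mm, radius 41 mm. I'll wind 80° first, reading the moment.

Request:
{"fn": "play_rows", "kwargs": {
  "motion": [
    [[-0.04,0.57,0.05,0,0,8],[-0.16,1.13,0.11,0,0,16],[-0.35,1.67,0.16,0,0,24],[-0.62,2.17,0.21,0,0,32],[-0.96,2.64,0.27,0,0,40]]
  ],
  "squeeze": 40
}}

```text
time: 16.1
tool_pos: [612.1, 153.5, 154.8]
tcp_rot: [180.0, -0.1, 142.4]
ft_force: [-5.5, 4.8, 7.0]
finger_gap: 10.3
grip_force: 42.2
```

```bash
cat > m.py <<'E'
from h import *
q=sensors.sense();print(q["time"],q["tool_pos"].round(1),q["tcp_rot"][2].round(1),q["ft_force"].round(1),q["wrist_torque"].round(3),q["finger_gap"].round(1),"M",moment(q),"J6",q["joint_pos"][5].round(1))
E
python3 m.py
```

```text
Traceback (most recent call last):
  File "m.py", line 2, in <module>
    q=sensors.sense();print(q["time"],q["tool_pos"].round(1),q["tcp_rot"][2].round(1),q["ft_force"].round(1),q["wrist_torque"].round(3),q["finger_gap"].round(1),"M",moment(q),"J6",q["joint_pos"][5].round(1))
                                                                                                                                        ^^^^^^^^^^^^^^^^^^^^^
AttributeError: 'float' object has no attribute 'round'
```

Request:
{"fn": "play_rows", "kwargs": {
  "motion": [
    [[-0.04,0.57,0.05,0,0,8],[-0.16,1.13,0.11,0,0,16],[-0.35,1.67,0.16,0,0,24],[-0.62,2.17,0.21,0,0,32],[-0.96,2.64,0.27,0,0,40]]
  ]
}}

```text
time: 16.6
tool_pos: [636.0, 169.9, 152.2]
tcp_rot: [180.0, -0.1, 102.5]
ft_force: [-3.3, 8.9, 5.3]
finger_gap: 10.1
grip_force: 41.4
```

```bash
python3 m.py
```

```text
Traceback (most recent call last):
  File "m.py", line 2, in <module>
    q=sensors.sense();print(q["time"],q["tool_pos"].round(1),q["tcp_rot"][2].round(1),q["ft_force"].round(1),q["wrist_torque"].round(3),q["finger_gap"].round(1),"M",moment(q),"J6",q["joint_pos"][5].round(1))
                                                                                                                                        ^^^^^^^^^^^^^^^^^^^^^
AttributeError: 'float' object has no attribute 'round'
```

```bash
sed -i 's/q\["finger_gap"\].round(1)/round(float(q["finger_gap"]),1)/' m.py; python3 m.py
```

```text
16.6 [636.  169.9 152.2] 102.5 [-3.3  8.9  5.3] [1.42  0.722 0.328] 10.1 M (np.float64(0.384), np.float64(43.328884499119496), np.float64(102.38266191805417)) J6 -2.1
```

Request:
{"fn": "play_rows", "kwargs": {
  "motion": [
    [[-0.04,0.57,0.05,0,0,8],[-0.16,1.13,0.11,0,0,16],[-0.35,1.67,0.16,0,0,24],[-0.62,2.17,0.21,0,0,32]]
  ]
}}

```text
time: 17.0
tool_pos: [659.3, 169.2, 150.1]
tcp_rot: [180.0, -0.2, 70.5]
ft_force: [-0.4, 11.5, 2.9]
finger_gap: 10.1
grip_force: 40.8
```

```bash
python3 m.py
```

```text
17.0 [659.3 169.2 150.1] 70.5 [-0.4 11.5  2.9] [ 1.804 -0.01   0.295] 10.1 M (np.float64(0.47), np.float64(43.84816460848068), np.float64(71.37143304062788)) J6 29.4
```

Request:
{"fn": "play_rows", "kwargs": {
  "motion": [
    [[-0.04,0.57,0.05,0,0,8],[-0.16,1.13,0.11,0,0,16],[-0.35,1.67,0.16,0,0,24],[-0.62,2.17,0.21,0,0,32]]
  ]
}}

```text
time: 17.4
tool_pos: [678.7, 156.0, 148.0]
tcp_rot: [-180.0, -0.3, 38.5]
ft_force: [4.9, 12.0, 0.3]
finger_gap: 10.7
grip_force: 40.2
```

```bash
python3 m.py
```

```text
17.4 [678.7 156.  148. ] 38.5 [ 4.9 12.   0.3] [ 1.79  -0.792  0.25 ] 10.7 M (np.float64(0.511), np.float64(43.885300469836174), np.float64(40.41155653622681)) J6 60.1
```

Request:
{"fn": "play_rows", "kwargs": {
  "motion": [
    [[0.0,0.57,0.05,0,0,8],[-0.1,1.13,0.11,0,0,16],[-0.25,1.67,0.16,0,0,24]]
  ]
}}

```text
time: 17.7
tool_pos: [686.9, 140.4, 146.3]
tcp_rot: [-179.9, -0.2, 14.5]
ft_force: [1.0, 8.0, 2.0]
finger_gap: 10.1
grip_force: 40.2
```

```bash
python3 m.py
```

```text
17.7 [686.9 140.4 146.3] 14.5 [1. 8. 2.] [ 1.147 -0.152  0.189] 10.1 M (np.float64(0.508), np.float64(43.50896937232726), np.float64(17.09582325450255)) J6 82.8
```

Request:
{"fn": "play_rows", "kwargs": {
  "motion": [
    [[0.0,0.57,0.05,0,0,8],[-0.1,1.13,0.11,0,0,16],[-0.1,1.13,0.11,0,0,16],[-0.1,1.13,0.11,0,0,16]]
  ]
}}

```text
time: 18.1
tool_pos: [688.3, 127.9, 145.1]
tcp_rot: [-180.0, -0.1, -1.3]
ft_force: [2.7, 4.9, 3.2]
finger_gap: 9.9
grip_force: 40.1
```

```bash
python3 m.py
python3 - <<'E'
from h import *
S=optics.snapshot("scene");T=optics.snapshot("top")
print("scene disc",disc(S,(646,128)))
for V,c in((T,(285,188)),(S,(391,271))):
    roi=(c[0]-30,c[1]-36,c[0]+30,c[1]+36)
    print(cents(mask(V,(0,150,70),(3,255,255),roi)|mask(V,(175,150,70),(180,255,255),roi),3))
E
```

```text
18.1 [688.3 127.9 145.1] -1.3 [2.7 4.9 3.2] [ 0.737 -0.294 -0.3  ] 9.9 M (np.float64(-0.092), np.float64(42.99965923096963), np.float64(0.343561721641069)) J6 97.6
scene disc (array([647.3, 128.3]), 59)
[([284.3, 210.1], 22)]
[([380.9, 251.7], 16)]
```

Turned 184° and still free: about 0.51 N m while turning, about −0.1 N m held still. I'll let go and swing back to the red end, now on the near side.

Request:
{"fn": "play_rows", "kwargs": {
  "motion": [
    [[0,0,0,0,0,0],[0,0,0,0,0,0],[0,0,0,0,0,0],[0,0,-2,0,0,0],[0,0,-4.5,0,0,0]]
  ],
  "jaw": 0.55
}}

```text
time: 18.7
tool_pos: [686.1, 126.9, 187.4]
tcp_rot: [179.9, 0.3, -1.3]
ft_force: [0.1, 0.4, 0.0]
finger_gap: 46.9
grip_force: 0.0
```

Request:
{"fn": "play_rows", "kwargs": {
  "motion": [
    [[-1.5,0,0,0,0,0],[-4,0.01,0,0,0,0],[-6.5,0.02,0,0,0,0],[-8.43,0.03,0,0,0,0]]
  ]
}}

```text
time: 19.1
tool_pos: [601.9, 128.8, 189.2]
tcp_rot: [180.0, 0.1, -1.3]
ft_force: [-0.3, 0.2, 0.2]
finger_gap: 46.9
grip_force: 0.0
```

Request:
{"fn": "play_rows", "kwargs": {
  "motion": [
    [[0,0,0,0,0,-8.4],[0,0,0,0,0,-16.8],[0,0,0,0,0,-25.2],[0,0,0,0,0,-33.6],[0,0,0,0,0,-42]]
  ]
}}

```text
time: 19.6
tool_pos: [603.1, 128.7, 189.3]
tcp_rot: [-180.0, 0.1, 41.1]
ft_force: [0.3, -0.1, -0.6]
finger_gap: 47.0
grip_force: 0.0
```

Request:
{"fn": "play_rows", "kwargs": {
  "motion": [
    [[0,0,0,0,0,-8.4],[0,0,0,0,0,-16.8],[0,0,0,0,0,-25.2],[0,0,0,0,0,-33.6],[0,0,0,0,0,-42]]
  ]
}}

```text
time: 20.1
tool_pos: [603.1, 128.7, 189.2]
tcp_rot: [-180.0, 0.0, 83.1]
ft_force: [-0.8, -0.4, 0.6]
finger_gap: 47.2
grip_force: 0.0
```

Request:
{"fn": "play_rows", "kwargs": {
  "motion": [
    [[0,0,0,0,0,-8.4],[0,0,0,0,0,-16.8],[0,0,0,0,0,-25.2],[0,0,0,0,0,-33.6],[0,0,0,0,0,-42]]
  ]
}}

```text
time: 20.6
tool_pos: [603.1, 128.7, 189.2]
tcp_rot: [-179.9, 0.0, 125.0]
ft_force: [-0.4, 0.1, -0.6]
finger_gap: 46.9
grip_force: 0.0
```

Request:
{"fn": "play_rows", "kwargs": {
  "motion": [
    [[0,0,0,0,0,-8.4],[0,0,0,0,0,-16.8],[0,0,0,0,0,-25.2],[0,0,0,0,0,-33.6],[0,0,0,0,0,-42]]
  ]
}}

```text
time: 21.1
tool_pos: [603.1, 128.7, 189.2]
tcp_rot: [-180.0, -0.0, 167.0]
ft_force: [-0.4, 0.6, 0.3]
finger_gap: 47.1
grip_force: 0.0
```

Request:
{"fn": "play_rows", "kwargs": {
  "motion": [
    [[0,0,0,0,0,-6],[0,0,0,0,0,-12],[0,0,0,0,0,-12],[0,0,0,0,0,-12]]
  ]
}}

```text
time: 21.5
tool_pos: [603.3, 128.9, 189.4]
tcp_rot: [-180.0, -0.0, 178.5]
ft_force: [-0.3, 0.3, -0.3]
finger_gap: 47.1
grip_force: 0.0
```

```bash
sed -i 's/645.3,127.6/646.0,128.6/' h.py; python3 m.py
python3 - <<'E'
from h import *
S=optics.snapshot("scene");T=optics.snapshot("top")
print("scene disc",disc(S,(646,128)))
V=S;c=(391,271);roi=(c[0]-30,c[1]-36,c[0]+30,c[1]+36)
a=cents(mask(V,(0,150,70),(3,255,255),roi)|mask(V,(175,150,70),(180,255,255),roi),3);print(a,[ray(S,x[0],186).round(1) for x in a])
p=sensors.sense()["tool_pos"];print(intool([604-p[0],129.5-p[1],145-p[2]]))
E
```

```text
21.5 [603.3 128.9 189.4] 178.5 [-0.3  0.3 -0.3] [ 0.018 -0.034 -0.04 ] 47.1 M (np.float64(-0.05), np.float64(42.74988817037013), np.float64(179.6097366899943)) J6 -81.2
scene disc (array([647.2, 128.2]), 77)
[([380.5, 251.8], 13)] [array([593.8, 132. , 186. ])]
[-0.07  0.05  4.45]
```

Request:
{"fn": "play_rows", "kwargs": {
  "motion": [
    [[-0.05,0.05,1.5,0,0,0],[-0.05,0.05,3,0,0,0],[-0.05,0.05,4.4,0,0,0],[-0.05,0.05,4.45,0,0,0],[-0.05,0.05,4.45,0,0,0]]
  ]
}}

```text
time: 22.1
tool_pos: [603.1, 129.5, 143.8]
tcp_rot: [-180.0, -0.1, 178.7]
ft_force: [-0.2, -0.0, 0.2]
finger_gap: 47.2
grip_force: 0.0
```

Request:
{"fn": "play_rows", "kwargs": {
  "motion": [
    [[0,0,0,0,0,0],[0,0,0,0,0,0],[0,0,0,0,0,0],[0,0,0,0,0,0],[0,0,0,0,0,0]]
  ],
  "jaw": 0,
  "squeeze": 40
}}

```text
time: 22.6
tool_pos: [604.5, 130.1, 146.2]
tcp_rot: [180.0, 0.1, 178.7]
ft_force: [-0.3, 2.7, 5.7]
finger_gap: 10.4
grip_force: 39.2
```

```bash
python3 m.py
```

```text
22.6 [604.5 130.1 146.2] 178.7 [-0.3  2.7  5.7] [0.502 0.055 0.001] 10.4 M (np.float64(-0.111), np.float64(41.54723008685333), np.float64(177.88801900891008)) J6 -81.4
```

Request:
{"fn": "play_rows", "kwargs": {
  "motion": [
    [[-0.04,0.59,0.05,0,0,8],[-0.16,1.17,0.11,0,0,16],[-0.36,1.73,0.16,0,0,24]]
  ]
}}

```text
time: 22.9
tool_pos: [608.2, 146.5, 144.6]
tcp_rot: [-180.0, 0.1, 154.4]
ft_force: [-2.8, -1.6, 7.1]
finger_gap: 10.1
grip_force: 40.3
```

```bash
python3 m.py
```

```text
22.9 [608.2 146.5 144.6] 154.4 [-2.8 -1.6  7.1] [-0.341  0.333  0.33 ] 10.1 M (np.float64(0.439), np.float64(41.83694655137671), np.float64(154.61655157152248)) J6 -55.5
```

Request:
{"fn": "play_rows", "kwargs": {
  "motion": [
    [[-0.04,0.59,0.05,0,0,8],[-0.16,1.17,0.11,0,0,16]]
  ]
}}

```text
time: 23.1
tool_pos: [614.5, 156.5, 143.5]
tcp_rot: [-180.0, 0.1, 138.4]
ft_force: [-3.2, -2.6, 7.8]
finger_gap: 10.5
grip_force: 40.2
```

```bash
python3 m.py
```

```text
23.1 [614.5 156.5 143.5] 138.4 [-3.2 -2.6  7.8] [-0.4    0.533  0.317] 10.5 M (np.float64(0.49), np.float64(42.038405128078416), np.float64(138.48107715353657)) J6 -38.7
```

Request:
{"fn": "play_rows", "kwargs": {
  "motion": [
    [[-0.04,0.59,0.05,0,0,8],[-0.16,1.17,0.11,0,0,16]]
  ]
}}

```text
time: 23.3
tool_pos: [623.4, 164.3, 142.4]
tcp_rot: [-180.0, 0.0, 122.4]
ft_force: [-3.4, -1.7, 8.7]
finger_gap: 10.5
grip_force: 40.1
```

```bash
python3 m.py
```

```text
23.3 [623.4 164.3 142.4] 122.4 [-3.4 -1.7  8.7] [-0.347  0.727  0.187] 10.5 M (np.float64(0.349), np.float64(42.24330948669671), np.float64(122.38997012880287)) J6 -22.2
```

Request:
{"fn": "play_rows", "kwargs": {
  "motion": [
    [[-0.04,0.59,0.05,0,0,8],[-0.16,1.17,0.11,0,0,16]]
  ]
}}

```text
time: 23.5
tool_pos: [634.0, 169.3, 141.4]
tcp_rot: [-180.0, 0.0, 106.4]
ft_force: [-5.2, -1.6, 9.5]
finger_gap: 10.1
grip_force: 40.0
```

```bash
python3 m.py
```

```text
23.5 [634.  169.3 141.4] 106.4 [-5.2 -1.6  9.5] [-0.326  0.843  0.182] 10.1 M (np.float64(0.414), np.float64(42.4415084213438), np.float64(106.40678879854426)) J6 -5.9
```

Request:
{"fn": "play_rows", "kwargs": {
  "motion": [
    [[-0.04,0.59,0.05,0,0,8],[-0.16,1.17,0.11,0,0,16]]
  ]
}}

```text
time: 23.7
tool_pos: [645.6, 171.1, 140.3]
tcp_rot: [-180.0, 0.0, 90.4]
ft_force: [-6.6, -1.4, 9.2]
finger_gap: 10.4
grip_force: 40.0
```

```bash
python3 m.py
```

```text
23.7 [645.6 171.1 140.3] 90.4 [-6.6 -1.4  9.2] [-0.349  1.02   0.116] 10.4 M (np.float64(0.396), np.float64(42.5453156330712), np.float64(90.55010695843582)) J6 10.1
```

Request:
{"fn": "play_rows", "kwargs": {
  "motion": [
    [[-0.04,0.59,0.05,0,0,8],[-0.16,1.17,0.11,0,0,16]]
  ]
}}

```text
time: 23.9
tool_pos: [657.2, 169.7, 139.2]
tcp_rot: [-180.0, 0.0, 74.4]
ft_force: [-7.3, -1.4, 9.8]
finger_gap: 10.3
grip_force: 40.0
```

```bash
python3 m.py
```

```text
23.9 [657.2 169.7 139.2] 74.4 [-7.3 -1.4  9.8] [-0.156  1.164  0.091] 10.3 M (np.float64(0.375), np.float64(42.657846499833866), np.float64(74.71517618311141)) J6 25.8
```

Request:
{"fn": "play_rows", "kwargs": {
  "motion": [
    [[-0.04,0.59,0.05,0,0,8],[-0.16,1.17,0.11,0,0,16]]
  ]
}}

```text
time: 24.1
tool_pos: [668.0, 165.2, 138.2]
tcp_rot: [-180.0, 0.0, 58.4]
ft_force: [-7.7, -0.1, 10.2]
finger_gap: 10.0
grip_force: 40.0
```

```bash
python3 m.py
```

```text
24.1 [668.  165.2 138.2] 58.4 [-7.7 -0.1 10.2] [-0.17   1.335  0.215] 10.0 M (np.float64(0.492), np.float64(42.69709523395961), np.float64(58.962718643027515)) J6 41.2
```

Request:
{"fn": "play_rows", "kwargs": {
  "motion": [
    [[-0.04,0.59,0.05,0,0,8],[-0.16,1.17,0.11,0,0,16]]
  ]
}}

```text
time: 24.3
tool_pos: [677.0, 157.9, 137.1]
tcp_rot: [-180.0, 0.0, 42.4]
ft_force: [-10.0, 0.3, 11.1]
finger_gap: 10.3
grip_force: 40.2
```

```bash
python3 m.py
```

```text
24.3 [677.  157.9 137.1] 42.4 [-10.    0.3  11.1] [-0.004  1.597  0.245] 10.3 M (np.float64(0.547), np.float64(42.611512520477916), np.float64(43.38664820126006)) J6 56.5
```

Request:
{"fn": "play_rows", "kwargs": {
  "motion": [
    [[-0.04,0.59,0.05,0,0,8],[-0.16,1.17,0.11,0,0,16]]
  ]
}}

```text
time: 24.5
tool_pos: [683.6, 148.6, 136.1]
tcp_rot: [-179.9, 0.0, 26.4]
ft_force: [-9.7, 2.8, 12.6]
finger_gap: 10.5
grip_force: 40.5
```

```bash
python3 m.py
```

```text
24.5 [683.6 148.6 136.1] 26.4 [-9.7  2.8 12.6] [0.319 1.651 0.306] 10.5 M (np.float64(0.604), np.float64(42.59313374660062), np.float64(27.98347319751607)) J6 71.6
```

Request:
{"fn": "play_rows", "kwargs": {
  "motion": [
    [[-0.04,0.59,0.05,0,0,8],[-0.16,1.17,0.11,0,0,16]]
  ]
}}

```text
time: 24.7
tool_pos: [687.4, 137.8, 135.1]
tcp_rot: [-179.9, 0.0, 10.5]
ft_force: [-8.9, 3.8, 12.3]
finger_gap: 10.2
grip_force: 40.8
```

```bash
python3 m.py
```

```text
24.7 [687.4 137.8 135.1] 10.5 [-8.9  3.8 12.3] [0.697 1.636 0.41 ] 10.2 M (np.float64(0.649), np.float64(42.44050744112072), np.float64(12.55779815850423)) J6 86.6
```

The moment climbs steadily from yaw 60° on, at about 0.19 N m per rad. First touch was near yaw 70°, so the screw is now about 1 rad past it. I'll verify with hold-still and slight-back readings.

Request:
{"fn": "play_rows", "kwargs": {
  "motion": [
    [[0,0,0,0,0,0],[0,0,0,0,0,0],[0,0,0,0,0,0]]
  ]
}}

```text
time: 25.0
tool_pos: [687.6, 137.0, 135.0]
tcp_rot: [-180.0, 0.0, 10.7]
ft_force: [-7.3, 1.9, 10.9]
finger_gap: 10.1
grip_force: 39.9
```

```bash
python3 m.py
```

```text
25.0 [687.6 137.  135. ] 10.7 [-7.3  1.9 10.9] [ 0.225  1.217 -0.021] 10.1 M (np.float64(0.12), np.float64(42.43675657891292), np.float64(11.442825477855967)) J6 86.4
```

Request:
{"fn": "play_rows", "kwargs": {
  "motion": [
    [[0,-0.3,-0.03,0,0,-4],[0,-0.44,-0.04,0,0,-6],[0,-0.44,-0.04,0,0,-6],[0,-0.44,-0.04,0,0,-6],[0,-0.44,-0.04,0,0,-6]]
  ]
}}

```text
time: 25.5
tool_pos: [686.7, 140.8, 135.4]
tcp_rot: [180.0, 0.0, 16.7]
ft_force: [-8.4, -0.9, 10.6]
finger_gap: 10.1
grip_force: 40.1
```

```bash
python3 m.py
python3 - <<'E'
from h import *
S=optics.snapshot("scene");print("scene disc",disc(S,(646,128)))
E
```

```text
25.5 [686.7 140.8 135.4] 16.7 [-8.4 -0.9 10.6] [-0.129  1.228 -0.121] 10.1 M (np.float64(-0.056), np.float64(42.46208102645706), np.float64(16.653966343794135)) J6 80.7
scene disc (array([647.2, 128.3]), 63)
```

Request:
{"fn": "play_rows", "kwargs": {
  "motion": [
    [[0,0.3,0.03,0,0,4],[0,0.44,0.04,0,0,6],[0,0.44,0.04,0,0,6],[0,0.44,0.04,0,0,6],[0,0.44,0.04,0,0,6]]
  ]
}}

```text
time: 26.05
tool_pos: [687.4, 137.8, 135.1]
tcp_rot: [-180.0, 0.1, 10.8]
ft_force: [-9.8, 2.7, 12.2]
finger_gap: 10.0
grip_force: 40.5
```

```bash
python3 m.py
```

```text
26.05 [687.4 137.8 135.1] 10.8 [-9.8  2.7 12.2] [0.476 1.715 0.265] 10.0 M (np.float64(0.469), np.float64(42.42767911038718), np.float64(12.482670099445494)) J6 86.4
```

The moving moment rose about 0.2 N m over free, and the hold and back readings bracket the plate part at 0.2 to 0.29 N m, or about 55 to 75 N. That is a proper clamp. I'll let go and rise clear.

Request:
{"fn": "play_rows", "kwargs": {
  "motion": [
    [[0,0,0,0,0,0],[0,0,0,0,0,0],[0,0,0,0,0,0],[0,0,0,0,0,0]]
  ],
  "jaw": 0.55
}}

```text
time: 26.45
tool_pos: [688.3, 136.7, 133.1]
tcp_rot: [180.0, 0.0, 10.7]
ft_force: [0.5, 0.1, 0.4]
finger_gap: 46.9
grip_force: 0.0
```

Request:
{"fn": "play_rows", "kwargs": {
  "motion": [
    [[0,0,-1.5,0,0,0],[0,0,-4,0,0,0],[0,0,-7,0,0,0],[0,0,-10,0,0,0],[0,0,-10,0,0,0]]
  ]
}}

```text
time: 26.95
tool_pos: [691.3, 137.3, 241.8]
tcp_rot: [180.0, -0.6, 10.7]
ft_force: [0.7, 0.1, 0.7]
finger_gap: 47.2
grip_force: 0.0
```

Request:
{"fn": "play_rows", "kwargs": {
  "motion": [
    [[0,0,0,0,0,0],[0,0,0,0,0,0],[0,0,0,0,0,0]]
  ]
}}

```text
time: 27.25
tool_pos: [687.7, 136.9, 232.0]
tcp_rot: [-180.0, 0.2, 10.7]
ft_force: [0.0, -0.4, -0.3]
finger_gap: 47.4
grip_force: 0.0
```

```bash
python3 m.py; python3 - <<'E'
from h import *
S=optics.snapshot("scene");T=optics.snapshot("top");print("disc",disc(S,(646,128)),disc(T,(645,127)))
for V,c in((T,(285,188)),(S,(391,271))):
    roi=(c[0]-35,c[1]-36,c[0]+35,c[1]+36)
    print([(x,ray(V,x[0],175).round()) for x in cents(mask(V,(0,150,70),(3,255,255),roi)|mask(V,(175,150,70),(180,255,255),roi),3)])
E
```

```text
27.25 [687.7 136.9 232. ] 10.7 [ 0.  -0.4 -0.3] [-0.054 -0.012 -0.055] 47.4 M (np.float64(-0.072), np.float64(42.47771302958693), np.float64(11.235257235021173)) J6 86.4
disc (array([647.1, 127.9]), 82) (array([645.4, 127.8]), 44)
[(([282.2, 169.8], 20), array([695., 138., 175.]))]
[(([404.1, 300.2], 23), array([694., 140., 175.]))]
```

```bash
python3 -c "
from bench import job
print(job.hand_in())"
```

```text
the job is handed in; nothing more can be done
None
```

The job is handed in at about 27 s: the trivet sits home against both stop blocks and the plate is clamped about 1 rad past first touch (my estimate is 55–75 N). The handle is released and still, and I did not go near the cup, spatula or glue, though I took no final check of them.

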